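# Centre the tumbler on its pedestal

### The arm

A 6-joint arm with a two-finger parallel gripper is mounted at the origin on the work surface. World frame = base frame: x ahead of the robot, y to its left, z up, the work surface at z = 0. Lengths are in m, angles in rad, forces in N, time in s.
With the tool pointing down it reaches from about 0.275 to 0.775 m from the base axis. Payload 14.6 kg.
Tool frame: the origin (TCP) lies on the centre line of the jaws, within the pads' length; the fingertips stand 11 mm ahead of it and the grasp point (between the pads) lies 8 mm behind it (bot.finger_overhang is the distance from the TCP to the fingertips, in m); z points along the fingers, y is the direction in which the jaws open and shut (so a half turn about z gives the same grasp; the last joint's range is limited). The gripper opens to 85 mm and grips with 20 to 120 N. Pads are 22 mm wide; open, the fingers measure 114 mm over their backs; the gripper's body (76 mm by 85 mm) begins 54 mm behind the grasp point. The pads swing forward as they close: fully open they stand 13 mm farther back than shut.
Start: joints at [-1.476, 0.263, -0.048, 1.259, 0, 1.415], TCP at [0.13, -0.509, 0.242] pointing down, gripper open.
Joint ranges: [-2.65, 2.65], [-0.89, 1.7], [-1.18, 1.37], [-2.13, 2.11], [-1.35, 1.29], [-3.14, 3.14]. Speed limits (rad/s): [1.89, 1.89, 2.57, 2.79, 3.14, 3.14].

### API

Orientations are given as a rotation vector (axis times angle).
In Python, from station import bot gives the robot as it stands. The module is installed in compiled form; this text tells all that it offers.
- The arm moves only by the shell command python3 -m handwheel 'ROWS'. ROWS is text: rows parted by semicolons, each of 5 numbers parted by spaces: the shift along the world's x, y, z each as a share of 0.5 m, from -1 to 1, then the turn about the world's z as a share of pi rad, from -1 to 1, then the opening, from -1 (shut) to 1 (fully open), so that 0 is half open. In form: x y z roll fingers; .... A call has 1 to 12 rows; each row is the pose to reach, as a shift and turn from the pose commanded when the call began, turning the shorter way round; what a row does not reach only later rows make up. A row lasts 1/10 s, in which the tool goes at most 50 mm and 8.59 degrees, less where a joint would pass 70% of its speed; a pose out of reach is approached as far as the arm can. A call with a number of a shift or a turn outside -1 to 1 is refused whole. A call with a gripper value outside its range is refused whole. The fingers move at their own pace and stop on an object; the grip force is fixed at half the most. Time passes only in rows, so rows that repeat a pose let the fingers close. It gives the time, the measured TCP pose, the force and the opening at its end, in the units of the state.
- bot.sense(): the state, without advancing time (a new reading comes with each control period).
- bot.grab_frame(name): name is "side" or "top" or "wrist"; returns a dict with "img" (384x512x3 uint8, blue, green, red), "fx", "fy", "cx", "cy" (pixels), "origin" and "rotation" of the camera in the world; the wrist camera has in their place "hand_eye" (4x4, takes a point from camera to tool coordinates, whose origin is the TCP and whose axes are the flange's). Camera axes: x right, y down, z forward; pixel columns grow to the right and rows downward; lengths in m; the calibration is good to about 2 mm. The wrist camera is an equidistant fisheye: a pixel r from the principal point sees the ray r / f radians off the axis. A picture is of the moment at which its call begins: read the wrist's pose just before it. There is no depth.
- bot.hand_in(): hands the job in, once; it reports no verdict.
The state is a dict: "clock": time; "joints": joint angles; "dq": joint speeds; "tau": joint torques, N m; "tool_pos": TCP position; "tcp_rot": TCP orientation; "ft_force": force on the tool from outside, world axes, zero at the start; "moment": the same for the moment, N m; "opening": finger opening in m.
Only numpy, scipy, OpenCV 4.12 (cv2) and the standard library are available. Lean on these libraries where they do the work, as an engineer would, in place of code of your own. Each camera call takes 0.05 s, during which the arm holds its last target.

### The job

Someone has put the ceramic tumbler down right at the edge of its small round stone pedestal on the glass shelf. Nudge it with the fingertips or the outside of the fingers, lightly and low down because it is narrow-footed and tips easily, until it stands upright in the middle of the pedestal with the same margin all round. Do not grip, lift, tip or knock off the tumbler, leave the pedestal and everything else where they are, and finish clear of it all.

Things in the scene. Friction and masses are not known exactly. Their poses are not given: they have to be found in the camera images.
- tumbler: White glazed ceramic tumbler, open on top, 80 mm tall, 0.2 kg, loose on the pedestal 20-29 mm off its centre. Foot 38 mm across; belly widest, 72 mm, at 32 mm up (66 mm at 20 mm up); rim 61 mm; wall 3.5 mm. Origin: centre of the foot's underside, z up. Pushed slowly at or below the belly's widest it slides and stops with the finger; pushed near the rim it rocks over its foot and topples.
- pedestal: Small round grey stone pedestal, loose, 0.7 kg, on the left or right half of the glass shelf. Flat top 104 mm across, 36 mm above the shelf, with a thin dark inlaid ring, 92 mm across, concentric with it; set-back foot 7 mm high below. Origin: centre of its underside, z up (the top's centre is 36 mm above it). Its yaw has no meaning.
- shelf: Frosted glass shelf, 280 mm deep (x) by 860 mm long (y), 12 mm thick, on four stainless stand-offs. Origin at bench height under its centre; its top face is 80 mm above the origin. Fixed.
- shampoo: Closed white oval shampoo bottle, 186 mm tall, 72 by 44 mm, standing near one end of the shelf. Origin at the centre of its underside. Leave alone.
- conditioner: White round bottle standing on its wide cap near the other end of the shelf, 140 mm tall, 58 mm across. Origin at the centre of its underside. Leave alone.
- pumice: Black oval pumice stone, 108 by 56 mm, 30 mm high, near the middle of the shelf. Origin at the centre of its underside. Leave alone.
- comb: Clear acrylic comb lying flat, 175 by 37 mm, 6 mm thick, near the back edge of the shelf. Origin at its centre, underside; x along its length. Leave alone.
- nailbrush: Wooden nail brush, bristles down, 92 by 42 mm, 39 mm high, at the back of the shelf. Origin at the centre of its underside. Leave alone.
- jar: Small closed glass jar with a metal lid, 62 mm across, 46 mm high, at the back of the shelf. Origin at the centre of its underside. Leave alone.
- soapdish: White rectangular ceramic soap dish, 120 by 85 mm, 16 mm high, on the half of the shelf that the pedestal is not on. Origin at the centre of its underside. Leave alone.
- soap: Cream bar of soap, 80 by 52 by 24 mm, lying in the soap dish. Origin at the centre of its underside. Leave alone.
Things that resemble listed ones, but are neither listed nor needed, are in the scene too. Several things have the shape of the tumbler; the one meant has the colours described above. There is more than one size of the pedestal; the job needs the larger.

How it is judged:
At the end, for the whole second after the job is handed in: The tumbler stands upright (within 3 degrees) and still on the pedestal's flat top, its foot centred on the pedestal to within 6 mm, and the pedestal is within 12 mm of where it was (horizontal distance between tumbler and pedestal below 0.006 m and angle between each of tumbler, pedestal's own z axis and vertical below 0.05 rad and z of tumbler in the frame of pedestal between 0.033 and 0.039 m and linear speed of tumbler below 0.01 m/s and distance of pedestal from where it was at the start of the episode below 0.012 m); the robot touches nothing.
It fails at once if the tumbler is gripped or hit hard: the gripper or arm presses on it with more than 12 N (contact force between any of the fingers, the arm and tumbler above 12 N).
It fails at once if the tumbler is lifted more than 10 mm off the pedestal's top (z of tumbler in the frame of pedestal above 0.046 m).
It fails at once if the tumbler is tipped by more than 17 degrees or knocked off the pedestal (angle between tumbler's own z axis and vertical above 0.3 rad or z of tumbler in the frame of pedestal below 0.026 m).
It fails at once if the pedestal is moved more than 12 mm or tipped (distance of pedestal from where it was at the start of the episode above 0.012 m or angle between pedestal's own z axis and vertical above 0.15 rad).
It fails at once if another thing on the shelf is moved by more than 12 mm (distance of any of shampoo, conditioner, pumice, comb, nailbrush, jar, soapdish, soap from where it was at the start of the episode above 0.012 m).
It also fails if it takes over 51 s, if anything falls off the work surface, if the arm or the gripper's body presses on something with over 40 N, if the wrist force passes 120 N, or if a joint passes its speed limit or range.

## Working session

There is one attempt and no reset: what is moved stays moved. The work goes in short steps, Python scripts to look and compute and a shell command to move; the robot and the scene stay as the last step left them, time stands still between calls to the robot, and variables do not carry over. Pictures are saved under pics/ and viewed, and the job is handed in when it is done.

```bash
mkdir -p pics; cat > h.py <<'E'
import numpy as np, cv2
from station import bot
def save(name,fn):
    f=bot.grab_frame(name); cv2.imwrite('pics/'+fn,f['img']); np.savez('pics/'+fn[:-4]+'.npz',**f); return f
def load(fn): return dict(np.load('pics/'+fn+'.npz'))
def ray(f,u,v):
    d=np.array([(u-f['cx'])/f['fx'],(v-f['cy'])/f['fy'],1.]); return np.array(f['origin']),np.array(f['rotation'])@d
def onplane(f,u,v,z):
    o,d=ray(f,u,v); return o+d*(z-o[2])/d[2]
def proj(f,p):
    c=np.array(f['rotation']).T@(np.array(p)-np.array(f['origin'])); return c[0]/c[2]*f['fx']+f['cx'],c[1]/c[2]*f['fy']+f['cy']
E
python3 - <<'E'
from h import *
for n in('top','side'):
    f=save(n,n+'0.png'); print(n,f['fx'],f['cx'],f['cy'],f['origin'],np.round(f['rotation'],3).tolist())
save('wrist','wrist0.png')
s=bot.sense();print(s['clock'],s['tool_pos'],s['tcp_rot'],s['ft_force'])
E
```

```text
top 350.0445393105507 257.48961654608524 187.37325225116288 [ 0.43789068 -0.00160208  0.96006914] [-2.19, 2.173, -0.089]
side 490.4523184713809 260.4007261038686 199.8749731808571 [-0.03070414  0.93951349  0.97489118] [-0.691, 2.568, -1.201]
0.15 [ 0.12974531 -0.50852893  0.24197256] [-3.11638314e+00 -3.91289340e-01  9.56183930e-06] [ 1.10699901 -0.08759856  0.92476167]
```

Rotation is a rotation vector; fix the helper.

```bash
sed -i "s/np.array(f\['rotation'\])/R(f)/g" h.py; echo "
def R(f): return cv2.Rodrigues(np.array(f['rotation'],float))[0]" >> h.py
```

```text
(no output)
```

View pics/top0.png

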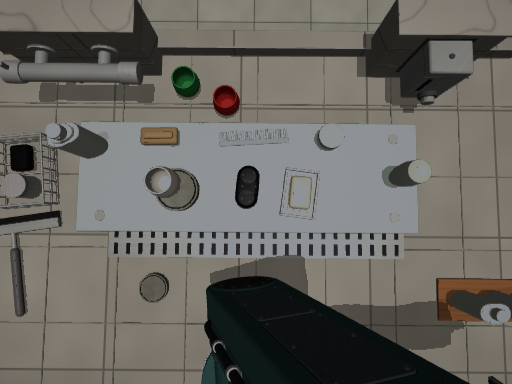

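View pics/side0.png

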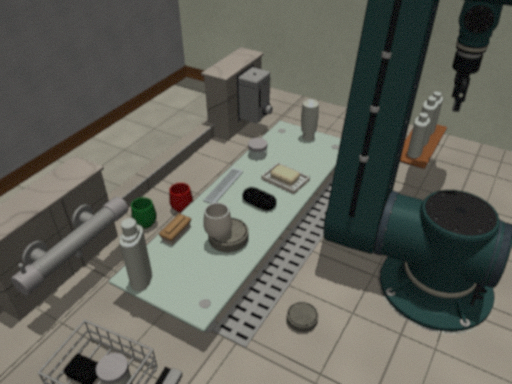

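View pics/wrist0.png

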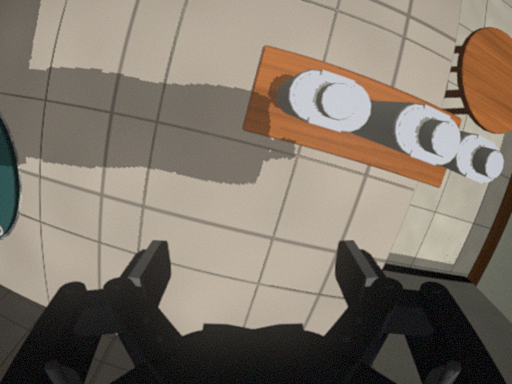

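The top view shows the tumbler (rim ≈ (161,181)) on the pedestal (≈ (178,189)), on the robot's left side of the shelf. I'll zoom in on that area.

```bash
python3 - <<'E'
from h import *
f=load('top0');g=load('side0')
a=cv2.resize(f['img'][155:225,130:215],None,fx=8,fy=8,interpolation=cv2.INTER_CUBIC);cv2.imwrite('pics/tz.png',a)
b=cv2.resize(g['img'][190:260,190:265],None,fx=8,fy=8,interpolation=cv2.INTER_CUBIC);cv2.imwrite('pics/sz.png',b)
E
```

```text
(no output)
```

View pics/tz.png

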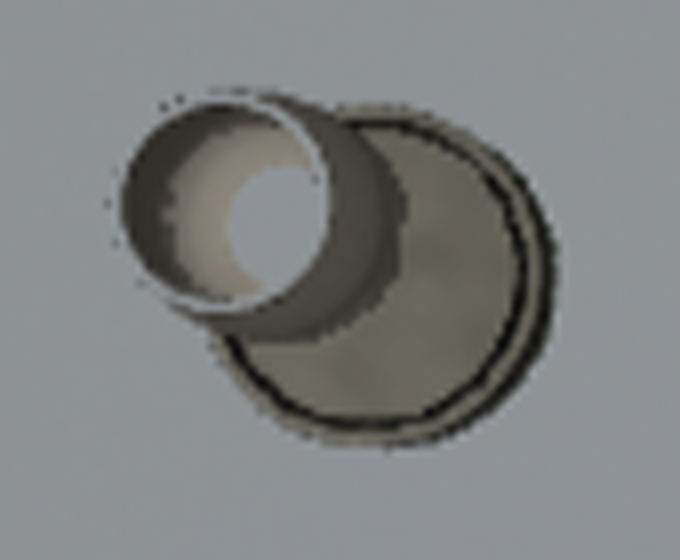

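View pics/sz.png

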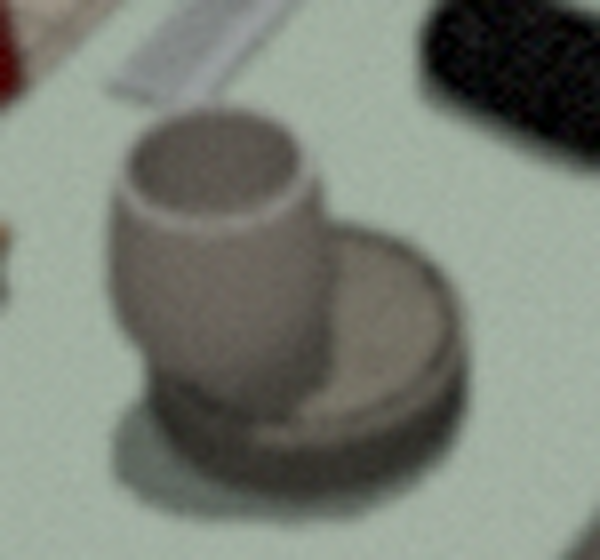

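```bash
cat >> h.py <<'E'
def circ(P):
    P=np.array(P);A=np.c_[2*P[:,:2],np.ones(len(P))];s=np.linalg.lstsq(A,(P[:,:2]**2).sum(1),rcond=None)[0]
    return s[:2],np.sqrt(s[2]+s[:2]@s[:2])
E
python3 - <<'E'
from h import *
f=load('top0');g=load('side0')
def fit(im,pts,u0,v0,z): return circ([onplane(im,(x+.5)/8-.5+u0,(y+.5)/8-.5+v0,z) for x,y in pts])
print('ring',fit(f,[(380,122),(460,148),(505,195),(522,260),(505,340),(430,410),(370,427),(300,412),(240,355)],130,155,.116))
print('rim',fit(f,[(120,200),(328,185),(230,92),(222,311),(140,265),(300,265),(300,125),(155,125)],130,155,.196))
print('siderim',fit(g,[(215,105),(118,170),(318,175),(215,228),(150,125),(285,125),(145,215),(295,210)],190,190,.196))
print('sideped',fit(g,[(345,228),(425,260),(465,320),(455,375),(400,430),(330,445),(165,370),(205,415)],190,190,.116))
E
```

```text
ring (array([0.50114853, 0.19516137]), np.float64(0.046229411660526465))
rim (array([0.51471522, 0.21696901]), np.float64(0.02895150268500698))
siderim (array([0.51124976, 0.22085276]), np.float64(0.029446879418875152))
sideped (array([0.49512226, 0.19850332]), np.float64(0.049393327591621766))
```

```bash
python3 - <<'E'
from h import *
w=load('wrist0');print({k:np.round(v,4).tolist() for k,v in w.items() if k!='img'}, bot.finger_overhang)
E
python3 -m handwheel '0 0 0.2 0 -1; 0 0 0.2 0 -1;0 0 0.2 0 -1;0 0 0.2 0 -1;0.1 0.25 0.2 0 -1;0.2 0.5 0.2 0 -1;0.2 0.5 0.2 0 -1;0.2 0.5 0.2 0 -1;0.2 0.5 0.2 0 -1;0.2 0.5 0.2 0 -1;0.2 0.5 0.2 0 -1;0.2 0.5 0.2 0 -1'
```

```text
{'fx': 297.3186, 'fy': 297.3186, 'cx': 252.5661, 'cy': 190.0265, 'hand_eye': [[0.001, -0.9555, -0.295, 0.0751], [1.0, 0.0008, 0.0008, 0.0013], [-0.0005, -0.295, 0.9555, -0.1322], [0.0, 0.0, 0.0, 1.0]]} 0.011
clock: 1.35
tool_pos: [0.2297, -0.2584, 0.3415]
tcp_rot: [-3.116, -0.393, 0.001]
ft_force: [-0.3, -0.8, 0.4]
opening: 0.0003
```

```bash
python3 -m handwheel '0.3 0.5 0 0.57 -1;0.3 0.5 0 0.57 -1;0.3 0.5 0 0.57 -1;0.3 0.5 0 0.57 -1;0.3 0.5 0 0.57 -1;0.3 0.5 0 0.57 -1;0.3 0.5 0 0.57 -1;0.3 0.5 0 0.57 -1;0.3 0.5 0 0.57 -1;0.3 0.5 0 0.57 -1;0.3 0.5 0 0.57 -1;0.3 0.5 0 0.57 -1'
python3 -c "
from station import bot;print(bot.sense()['joints'])"
```

```text
clock: 2.55
tool_pos: [0.3802, -0.0096, 0.3414]
tcp_rot: [-1.731, -2.62, 0.001]
ft_force: [-0.1, 0.7, -0.2]
opening: -0.0
[-2.40485289e-01 -1.10690336e-03 -9.97317631e-02  1.47389168e+00
 -7.32618868e-05  9.27256694e-01]
```

```bash
python3 -m handwheel '0.35 0.58 0 0.68 -1;0.35 0.58 0 0.68 -1;0.35 0.58 0 0.68 -1;0.35 0.58 0 0.68 -1;0.35 0.58 0 0.68 -1;0.35 0.58 0 0.68 -1;0.35 0.58 0 0.68 -1;0.35 0.58 0 0.68 -1;0.35 0.58 0 0.68 -1;0.35 0.58 0 0.68 -1;0.35 0.58 0 0.68 -1;0.35 0.58 0 0.68 -1'
python3 -c "
from station import bot;print(bot.sense()['joints'])"
```

```text
clock: 3.75
tool_pos: [0.556, 0.2802, 0.3407]
tcp_rot: [0.976, -2.984, 0.0]
ft_force: [-0.1, 0.2, -0.0]
opening: -0.0001
[ 3.36125213e-01  4.47602001e-01  5.01850963e-01  1.62702438e+00
 -1.20694460e-04 -2.96016684e-01]
```

```bash
python3 -m handwheel '0 0 0 0.108 -1;0 0 0 0.108 -1;0 0 0 0.108 -1;0 0 0 0.108 -1'
cat >> h.py <<'E'
def wcast(w,s,u,v,z):
    T=np.array(w['hand_eye']);dx,dy=(u-w['cx']),(v-w['cy']);r=np.hypot(dx,dy);th=r/w['fx']
    d=np.array([dx/r*np.sin(th),dy/r*np.sin(th),np.cos(th)]) if r>0 else np.array([0,0,1.])
    Rt=cv2.Rodrigues(np.array(s['rot'],float))[0]
    o=Rt@T[:3,3]+s['pos'];d=Rt@T[:3,:3]@d
    return o+d*(z-o[2])/d[2]
def wsave(fn):
    s=bot.sense();f=bot.grab_frame('wrist');cv2.imwrite('pics/'+fn+'.png',f['img']);f['pos']=s['tool_pos'];f['rot']=s['tcp_rot'];np.savez('pics/'+fn+'.npz',**f);print(s['clock'],s['tool_pos'],s['tcp_rot']);return f
E
python3 -c "
from h import *
wsave('w1')"
```

```text
clock: 4.15
tool_pos: [0.5558, 0.2803, 0.3409]
tcp_rot: [1.458, -2.781, -0.0]
ft_force: [-1.1, 0.8, -0.3]
opening: 0.0001
4.15 [0.55577503 0.28030723 0.34089177] [ 1.45801427e+00 -2.78074702e+00 -2.68879316e-04]
```

View pics/w1.png

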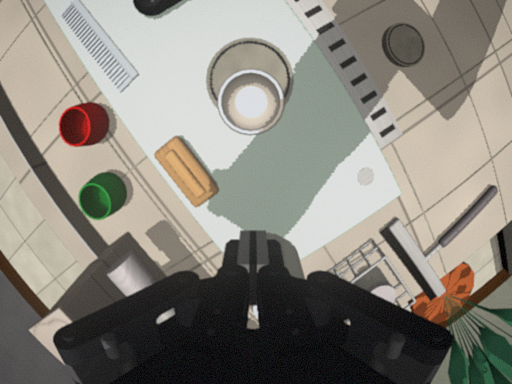

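```bash
python3 - <<'E'
from h import *
f=load('top0');print('shampoo top',onplane(f,60,129,.266),'brush',onplane(f,160,136,.119), onplane(f,142,145,.119),onplane(f,179,145,.119))
w=load('w1')['img']
cv2.imwrite('pics/w1z.png',cv2.resize(w[30:145,195:305],None,fx=5,fy=5,interpolation=cv2.INTER_CUBIC))
E
```

```text
shampoo top [0.60852632 0.39651385 0.266     ] brush [0.62928849 0.23631147 0.119     ] [0.60671105 0.27941734 0.119     ] [0.60743266 0.18943191 0.119     ]
```

View pics/w1z.png

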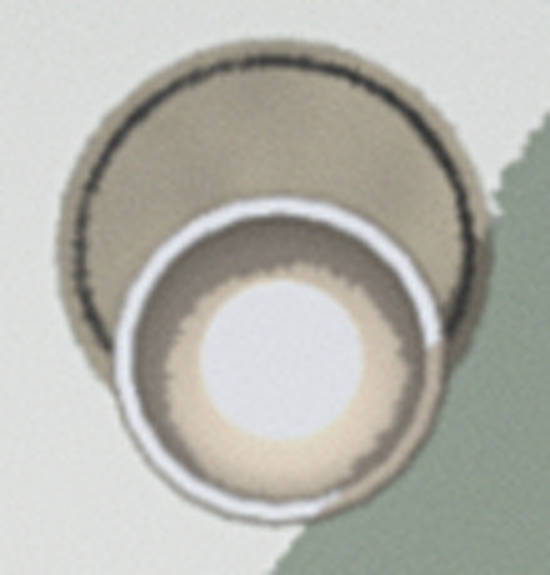

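```bash
cat >> h.py <<'E'
def wfit(w,pts,k,u0,v0,z): return circ([wcast(w,w,(x+.5)/k-.5+u0,(y+.5)/k-.5+v0,z) for x,y in pts])
E
python3 - <<'E'
from h import *
w=load('w1')
p=wfit(w,[(280,60),(200,78),(140,125),(95,190),(80,255),(100,340),(360,78),(420,125),(458,190),(470,255),(455,325)],5,195,30,.116)
c=wfit(w,[(277,197),(114,360),(443,355),(277,524),(160,245),(395,245),(160,475),(395,475)],5,195,30,.196)
print(p,c,c[0]-p[0]);d=c[0]-p[0];print(np.degrees(np.arctan2(d[1],d[0])),np.hypot(*d))
Rt=cv2.Rodrigues(w['rot'])[0];print(Rt[:,0],Rt[:,1])
for n,q in (('p',p[0]),('c',c[0])): e=q-w['pos'][:2];print(n,e@Rt[:2,0],e@Rt[:2,1])
E
```

```text
(array([0.5008591 , 0.19372318]), np.float64(0.046064612932098827)) (array([0.51504656, 0.2160404 ]), np.float64(0.030518699207472345)) [0.01418746 0.02231722]
57.55513763864439 0.02644508014765339
[-0.5687291  -0.82252352  0.00150592] [-0.82252321  0.56873069  0.00098298]
p 0.10244970449306735 -0.004073373283017579
c 0.07602444591830129 -0.0030504027523454115
```

```bash
python3 -m handwheel '0.006 -0.004 -0.08 0 -1;0.006 -0.004 -0.16 0 -1;0.006 -0.004 -0.24 0 -1;0.006 -0.004 -0.30 0 -1;0.006 -0.004 -0.34 0 -1;0.006 -0.004 -0.37 0 -1;0.006 -0.004 -0.392 0 -1;0.006 -0.004 -0.392 0 -1;0.006 -0.004 -0.392 0 -1'
python3 -c "
from h import *
wsave('w2');save('side','s2.png')
g=load('s2')['img'];cv2.imwrite('pics/s2z.png',cv2.resize(g[150:270,150:290],None,fx=5,fy=5,interpolation=cv2.INTER_CUBIC))"
```

```text
clock: 5.1
tool_pos: [0.5581, 0.2792, 0.1466]
tcp_rot: [-1.459, 2.782, -0.0]
ft_force: [-1.1, -0.4, 0.1]
opening: 0.0003
5.1 [0.55809118 0.27916592 0.14660274] [-1.45888010e+00  2.78208739e+00 -7.33570972e-05]
```

View pics/w2.png

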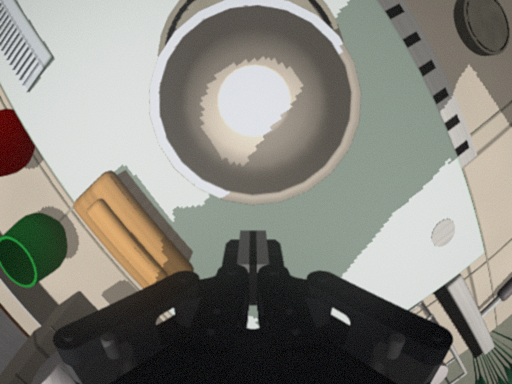

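View pics/s2z.png

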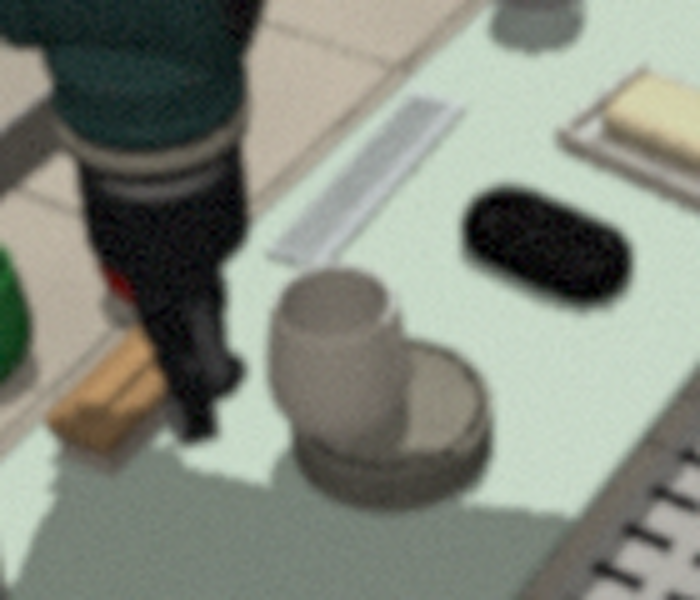

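```bash
python3 - <<'E'
from h import *
w=load('w2')['img']
z=cv2.resize(w[215:340,150:355],None,fx=3.8,fy=3.8,interpolation=cv2.INTER_CUBIC)
cv2.imwrite('pics/w2z.png',np.clip(z.astype(float)*2.5,0,255).astype(np.uint8))
g=load('s2')['img']
z=cv2.resize(g[170:245,160:235],None,fx=8,fy=8,interpolation=cv2.INTER_CUBIC)
cv2.imwrite('pics/s2y.png',np.clip(z.astype(float)*2,0,255).astype(np.uint8))
E
```

```text
(no output)
```

View pics/w2z.png

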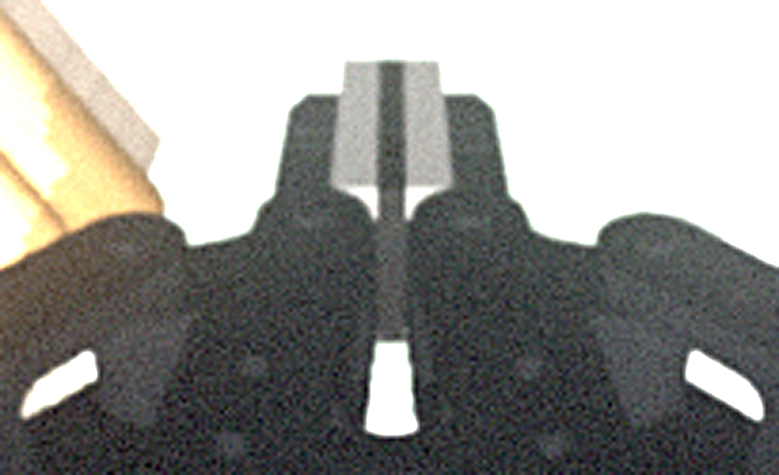

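View pics/s2y.png

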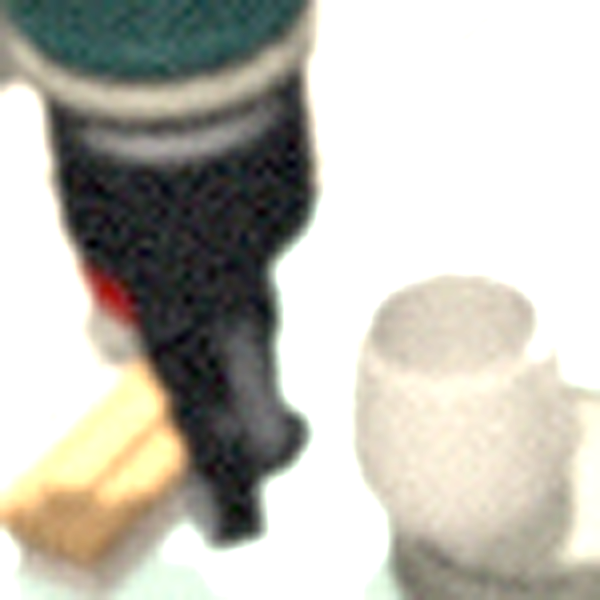

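```bash
python3 - <<'E'
from h import *
w=load('w2');g=load('s2')
Rt=cv2.Rodrigues(w['rot'])[0];pos=w['pos']
for t in [(0,0,.011),(.011,0,.011),(.011,0,-.026),(0,.025,-.03),(0,.035,-.03),(0,.03,-.04),(.011,.014,-.03),(.02,.014,-.045)]:
    q=proj(g,Rt@np.array(t)+pos);print(t,[round((q[0]-160+.5)*8),round((q[1]-170+.5)*8)])
def trip(uw,vw,us,vs):
    a=wcast(w,w,uw,vw,.2);b=wcast(w,w,uw,vw,.1);d1=b-a;o,d2=ray(g,us,vs)
    s=np.linalg.lstsq(np.c_[d1,-d2],o-a,rcond=None)[0];p=a+d1*s[0];q=o+d2*s[1]
    print('tool',Rt.T@((p+q)/2-pos),'gap',np.linalg.norm(p-q))
trip(318,272,160+300/8,170+425/8); trip(318,272,160+300/8,170+445/8);trip(308,276,160+300/8,170+435/8)
E
```

```text
(0, 0, 0.011) [237, 535]
(0.011, 0, 0.011) [271, 524]
(0.011, 0, -0.026) [260, 435]
(0, 0.025, -0.03) [251, 488]
(0, 0.035, -0.03) [262, 509]
(0, 0.03, -0.04) [253, 474]
(0.011, 0.014, -0.03) [274, 454]
(0.02, 0.014, -0.045) [298, 408]
tool [ 0.01868019  0.02228799 -0.04417324] gap 0.0002245432657619709
tool [ 0.01648056  0.02412638 -0.03910468] gap 0.0024507516707878655
tool [ 0.01687708  0.02059709 -0.04062847] gap 0.0045164111364543805
```

```bash
cat >> h.py <<'E'
def wproj(w,t):
    T=np.array(w['hand_eye']);c=T[:3,:3].T@(np.array(t)-T[:3,3]);r=np.hypot(c[0],c[1]);th=np.arctan2(r,c[2])
    return w['cx']+w['fx']*th*c[0]/r, w['cy']+w['fx']*th*c[1]/r
E
python3 - <<'E'
from h import *
w=load('w2');g=load('s2')
Rt=cv2.Rodrigues(w['rot'])[0];pos=w['pos']
for t in [(.011,.0065,.011),(.011,.0145,.0),(.011,.014,-.005),(.011,.014,-.03),(.011,.03,-.04),(.011,.04,-.05),(.011,.045,-.055),(.011,.05,-.055),(.015,.05,-.06),(.0135,.06,-.06)]:
    q=proj(g,Rt@np.array(t)+pos);a=wproj(w,t)
    print(t,'side',[round((q[0]-160+.5)*8),round((q[1]-170+.5)*8)],'w2z',[round((a[0]-150+.5)*3.8),round((a[1]-215+.5)*3.8)])
E
```

```text
(0.011, 0.0065, 0.011) side [278, 537] w2z [445, 52]
(0.011, 0.0145, 0.0) side [283, 528] w2z [510, 86]
(0.011, 0.014, -0.005) side [281, 515] w2z [510, 103]
(0.011, 0.014, -0.03) side [274, 454] w2z [532, 209]
(0.011, 0.03, -0.04) side [289, 463] w2z [699, 256]
(0.011, 0.04, -0.05) side [297, 459] w2z [822, 307]
(0.011, 0.045, -0.055) side [302, 457] w2z [887, 333]
(0.011, 0.05, -0.055) side [308, 468] w2z [933, 327]
(0.015, 0.05, -0.06) side [319, 451] w2z [965, 325]
(0.0135, 0.06, -0.06) side [326, 474] w2z [1050, 324]
```

```bash
python3 -m handwheel '-0.010 -0.014 0 0 -1;-0.020 -0.029 0 0 -1;-0.026 -0.038 0 0 -1;-0.028 -0.041 0 0 -1;-0.028 -0.041 0 0 -1;-0.028 -0.041 0 0 -1'
python3 -c "
from h import *
wsave('w3');save('side','s3.png')
g=load('s3')['img'];cv2.imwrite('pics/s3z.png',cv2.resize(g[150:270,150:290],None,fx=5,fy=5,interpolation=cv2.INTER_CUBIC))"
```

```text
clock: 5.8
tool_pos: [0.5439, 0.2588, 0.1463]
tcp_rot: [-1.46, 2.782, 0.0]
ft_force: [-0.8, -0.2, -0.4]
opening: 0.0001
5.8 [0.54388151 0.25883257 0.14634919] [-1.45990333e+00  2.78152492e+00  5.43143882e-06]
```

View pics/w3.png

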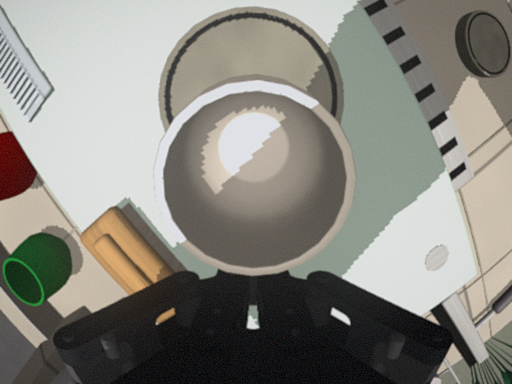

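View pics/s3z.png

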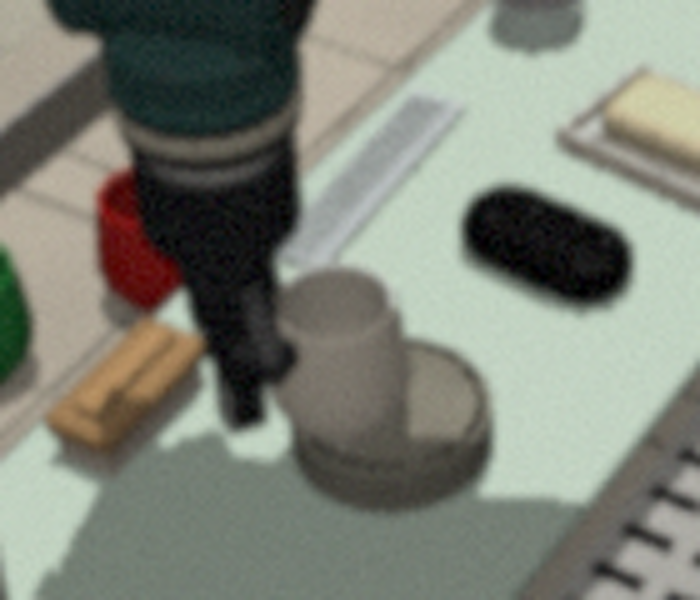

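```bash
python3 -m handwheel '-0.002 -0.003 0 0 -1;-0.004 -0.006 0 0 -1;-0.006 -0.009 0 0 -1;-0.008 -0.012 0 0 -1;-0.010 -0.0145 0 0 -1;-0.012 -0.0175 0 0 -1;-0.014 -0.020 0 0 -1;-0.016 -0.023 0 0 -1;-0.016 -0.023 0 0 -1;-0.016 -0.023 0 0 -1'
python3 -c "
from h import *
wsave('w4');save('side','s4.png')
g=load('s4')['img'];cv2.imwrite('pics/s4z.png',cv2.resize(g[150:270,150:290],None,fx=5,fy=5,interpolation=cv2.INTER_CUBIC))"
```

```text
clock: 6.9
tool_pos: [0.5357, 0.2472, 0.1463]
tcp_rot: [1.46, -2.782, 0.0]
ft_force: [0.1, 1.1, -0.6]
opening: 0.0002
6.9 [0.53573262 0.24718659 0.14628193] [ 1.45981401e+00 -2.78169251e+00  1.34228938e-04]
```

View pics/w4.png

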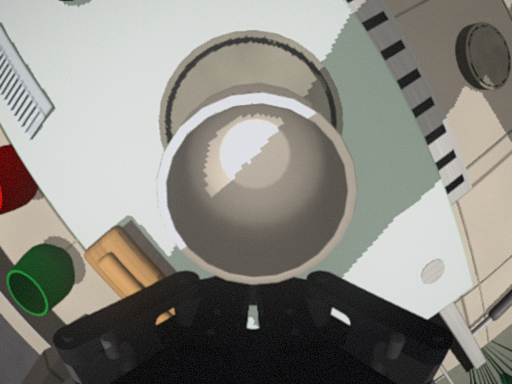

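View pics/s4z.png

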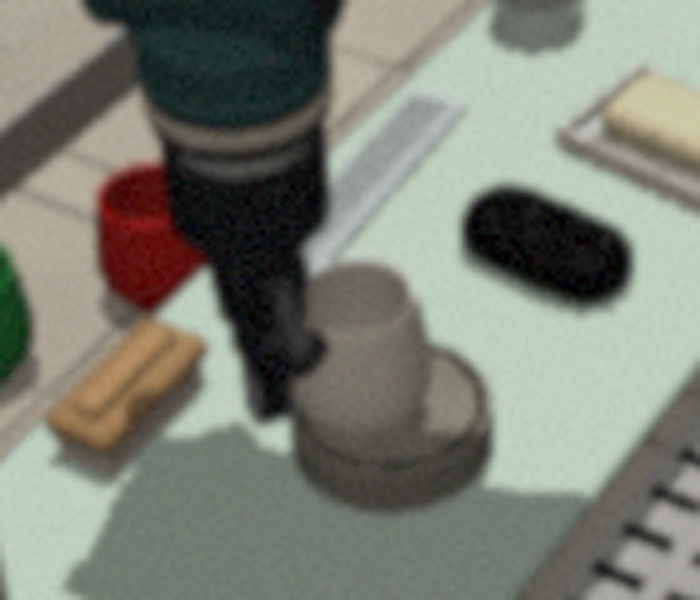

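```bash
python3 - <<'E'
from h import *
w=load('w4');Rt=cv2.Rodrigues(w['rot'])[0]
im=w['img'];cv2.imwrite('pics/w4z.png',cv2.resize(im[25:295,145:365],None,fx=2.2,fy=2.2,interpolation=cv2.INTER_CUBIC))
for nm,p,z in(('ped',(.5009,.1937),.116),('cup',(.5150,.2160),0)):
    e=np.array(p)-w['pos'][:2];print(nm,e@Rt[:2,0],e@Rt[:2,1])
E
```

```text
ped 0.0638056537946289 -0.0017218691419801715
cup 0.037443479461689654 -0.0006561534113777777
```

View pics/w4z.png

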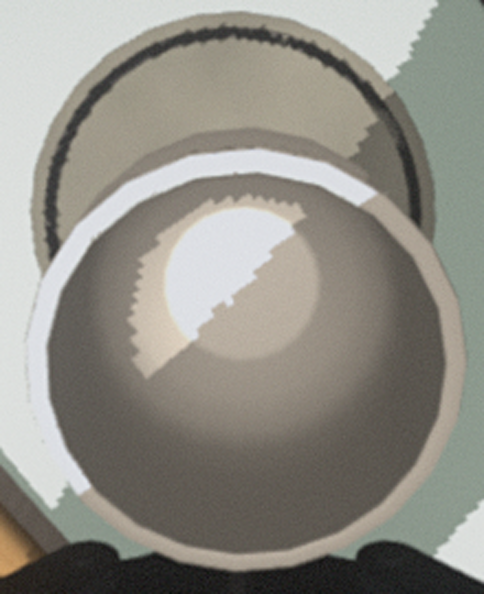

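```bash
python3 - <<'E'
from h import *
w=load('w4');Rt=cv2.Rodrigues(w['rot'])[0]
k=2.2
p=wfit(w,[(238,33),(160,50),(105,95),(68,150),(52,215),(320,55),(380,105),(405,150),(416,210)],k,145,25,.116)
c=wfit(w,[(247,150),(150,175),(75,240),(27,350),(60,460),(130,535),(245,570),(370,530),(440,450),(465,350),(425,245),(350,180)],k,145,25,.196)
fl=wfit(w,[(242,207),(166,285),(320,280),(245,360),(187,232),(297,228),(190,340),(298,335)],k,145,25,.1195)
for n,q in(('ped',p),('rim',c),('floor',fl)):
    e=q[0]-w['pos'][:2];print(n,q,'tool',e@Rt[:2,0],e@Rt[:2,1])
E
```

```text
ped (array([0.5005689, 0.1937986]), np.float64(0.04587702737680331)) tool 0.06391261959570306 -0.0013933748033983595
rim (array([0.50805363, 0.20781216]), np.float64(0.029782493476163154)) tool 0.04812800891230563 0.00040858729433990816
floor (array([0.50843473, 0.20837735]), np.float64(0.019146605955291125)) tool 0.047446380260229654 0.00041606295955289745
```

```bash
python3 -m handwheel '-0.0018 -0.0034 0 0 -1;-0.0036 -0.0068 0 0 -1;-0.0055 -0.010 0 0 -1;-0.0073 -0.0135 0 0 -1;-0.009 -0.017 0 0 -1;-0.011 -0.020 0 0 -1;-0.0125 -0.0235 0 0 -1;-0.014 -0.026 0 0 -1;-0.015 -0.028 0 0 -1;-0.015 -0.028 0 0 -1;-0.015 -0.028 0 0 -1'
python3 -c "
from h import *
w=wsave('w5');save('side','s5.png')
cv2.imwrite('pics/w5z.png',cv2.resize(w['img'][25:295,145:365],None,fx=2.2,fy=2.2,interpolation=cv2.INTER_CUBIC))
g=load('s5')['img'];cv2.imwrite('pics/s5z.png',cv2.resize(g[150:270,150:290],None,fx=5,fy=5,interpolation=cv2.INTER_CUBIC))"
```

```text
clock: 8.1
tool_pos: [0.5282, 0.2333, 0.1462]
tcp_rot: [1.46, -2.781, 0.0]
ft_force: [0.4, -0.1, -0.1]
opening: -0.0005
8.1 [0.52819658 0.23325738 0.14622382] [ 1.45990458e+00 -2.78149972e+00  1.20087758e-05]
```

View pics/w5z.png

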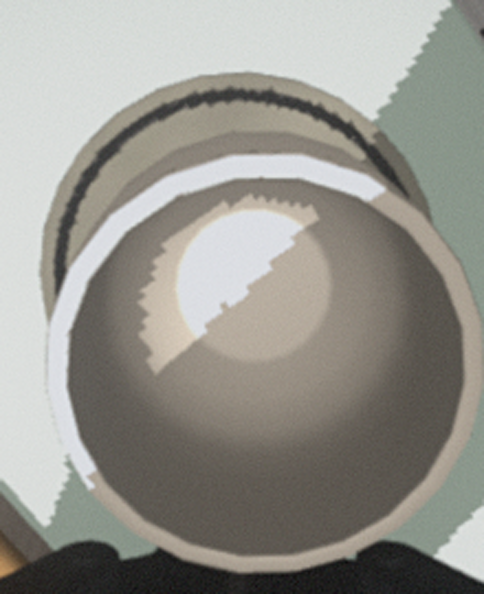

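View pics/s5z.png

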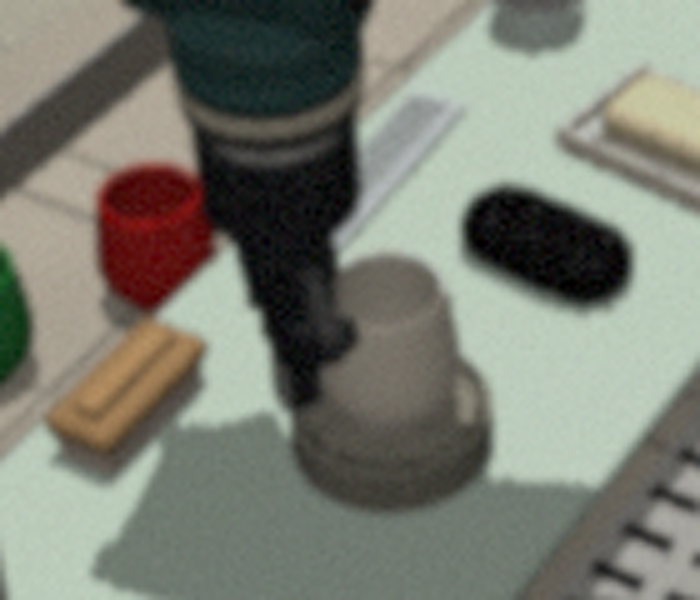

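```bash
python3 - <<'E'
from h import *
w=load('w5');Rt=cv2.Rodrigues(w['rot'])[0]
k=2.2
p=wfit(w,[(235,94),(170,110),(110,155),(78,205),(60,275),(300,104),(350,130),(385,165)],k,145,25,.116)
c=wfit(w,[(260,153),(165,177),(100,235),(47,350),(75,450),(140,530),(260,572),(385,530),(455,450),(482,350),(445,245),(370,180)],k,145,25,.196)
fl=wfit(w,[(253,208),(177,285),(331,280),(256,361),(197,233),(308,228),(201,340),(310,335)],k,145,25,.1195)
for n,q in(('ped',p),('rim',c),('floor',fl)):
    e=q[0]-w['pos'][:2];print(n,q,'tool',e@Rt[:2,0],e@Rt[:2,1],'off',q[0]-[.5007,.1938])
E
```

```text
ped (array([0.50067233, 0.19427314]), np.float64(0.04657641164077475)) tool 0.047718936947620354 0.0005080794455203488 off [-2.76658841e-05  4.73144091e-04]
rim (array([0.49830773, 0.19544341]), np.float64(0.029679161660212075)) tool 0.04809898426368904 0.00311891211807025 off [-0.00239227  0.00164341]
floor (array([0.49868853, 0.19614312]), np.float64(0.01917664031109959)) tool 0.04730681683481244 0.00320297240844095 off [-0.00201147  0.00234312]
```

```bash
python3 -m handwheel '0.005 0.007 0 0 -1;0.015 0.022 0 0 -1;0.03 0.043 0 0 -1;0.05 0.07 0 0 -1;0.06 0.09 0 0 -1;0.06 0.09 0.05 0 -1;0.06 0.09 0.15 0 -1;0.06 0.09 0.25 0 -1;0.06 0.09 0.35 0 -1;0.06 0.09 0.39 0 -1;0.06 0.09 0.39 0 -1;0.06 0.09 0.39 0 -1'
python3 -c "
from h import *
w=wsave('w6');save('side','s6.png');save('top','t6.png')
cv2.imwrite('pics/w6z.png',cv2.resize(w['img'][30:145,195:305],None,fx=5,fy=5,interpolation=cv2.INTER_CUBIC))
g=load('s6')['img'];cv2.imwrite('pics/s6z.png',cv2.resize(g[190:260,190:265],None,fx=8,fy=8,interpolation=cv2.INTER_CUBIC))"
```

```text
clock: 9.4
tool_pos: [0.5584, 0.2787, 0.3406]
tcp_rot: [1.46, -2.781, -0.0]
ft_force: [-0.3, -0.2, -0.3]
opening: -0.0004
9.4 [0.55843513 0.2786653  0.34063186] [ 1.46025128e+00 -2.78128933e+00 -1.11554220e-04]
```

View pics/w6z.png

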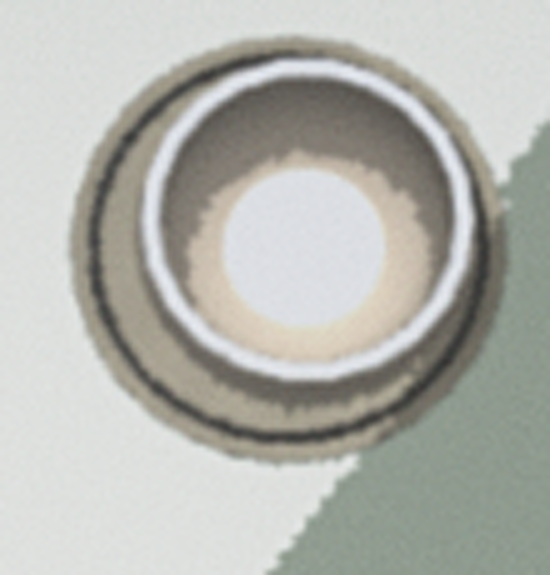

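View pics/s6z.png

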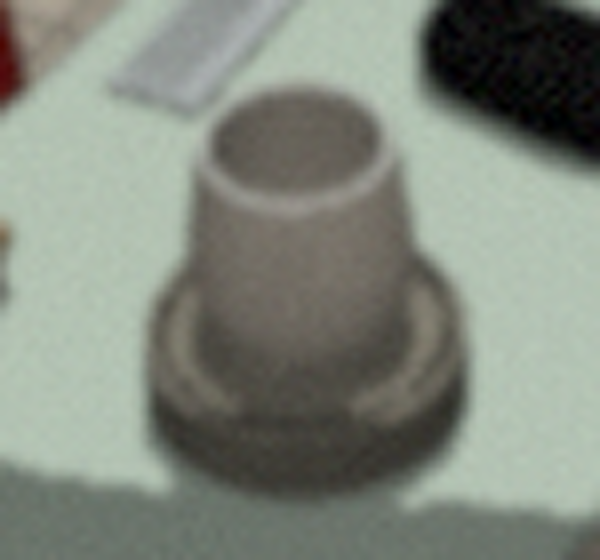

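View pics/t6.png

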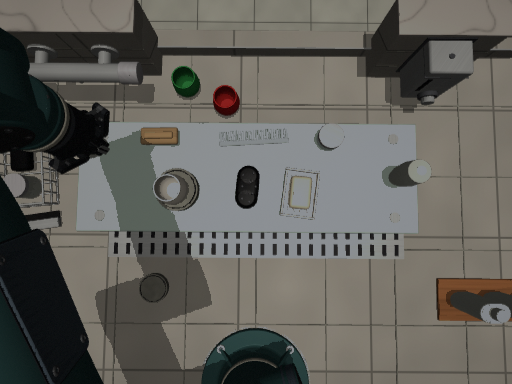

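```bash
python3 - <<'E'
from h import *
w=load('w6');Rt=cv2.Rodrigues(w['rot'])[0];k=5
p=wfit(w,[(225,65),(160,105),(115,170),(97,250),(115,330),(165,390),(220,425),(285,438),(350,428),(410,390),(455,340),(485,260)],k,195,30,.116)
c=wfit(w,[(307,57),(140,215),(474,218),(307,380),(187,100),(427,100),(190,335),(427,335)],k,195,30,.196)
fl=wfit(w,[(304,167),(223,247),(387,247),(305,327),(247,190),(362,190),(247,305),(362,305)],k,195,30,.1195)
for n,q in(('ped',p),('rim',c),('floor',fl)):
    e=q[0]-w['pos'][:2];print(n,q,'tool',e@Rt[:2,0],e@Rt[:2,1],'off',q[0]-p[0],np.hypot(*(q[0]-p[0])))
E
```

```text
ped (array([0.50040958, 0.19274845]), np.float64(0.04592435273442054)) tool 0.10367075056133986 -0.0010219726477458126 off [0. 0.] 0.0
rim (array([0.49820909, 0.19530551]), np.float64(0.030825699622085787)) tool 0.10281539989937581 0.002241322734807695 off [-0.00220049  0.00255706] 0.0033735325256251504
floor (array([0.49799633, 0.1954726 ]), np.float64(0.019170424381292354)) tool 0.10279867237649344 0.0025113342419133215 off [-0.00241325  0.00272415] 0.0036393376009493535
```

Offset is about 3.5 mm, all sideways to the push. That is inside tolerance, but there is plenty of time to fix it with a small nudge from the robot-left side.

```bash
python3 -m handwheel '-0.08 -0.03 0 0.5 -1;-0.16 -0.06 0 0.5 -1;-0.243 -0.084 0 0.5 -1;-0.243 -0.084 0 0.5 -1;-0.243 -0.084 0 0.5 -1;-0.243 -0.084 0 0.5 -1;-0.243 -0.084 0 0.5 -1;-0.243 -0.084 0 0.5 -1;-0.243 -0.084 0 0.5 -1;-0.243 -0.084 0 0.5 -1;-0.243 -0.084 0 0.5 -1;-0.243 -0.084 0 0.5 -1'
python3 -c "
from h import *
w=wsave('w7');Rt=cv2.Rodrigues(w['rot'])[0];print(Rt[:,0])
cv2.imwrite('pics/w7z.png',cv2.resize(w['img'][30:145,195:305],None,fx=5,fy=5,interpolation=cv2.INTER_CUBIC))
for p in((.5004,.1930),(.4981,.1955)):
  e=np.array(p)-w['pos'][:2];print(e@Rt[:2,0],e@Rt[:2,1])"
```

```text
clock: 10.75
tool_pos: [0.4364, 0.2362, 0.3405]
tcp_rot: [2.999, -0.933, -0.002]
ft_force: [-0.4, -0.1, -0.0]
opening: -0.0001
10.75 [0.43644261 0.23619902 0.34049171] [ 2.99904367e+00 -9.32737555e-01 -1.73498153e-03]
[ 8.23605272e-01 -5.67162862e-01 -8.02585739e-04]
0.07717652141141264 -0.0006952431246166772
0.07386432213075379 -0.0014497845024411399
```

View pics/w7.png

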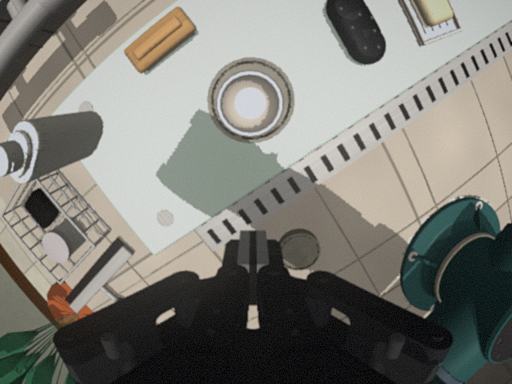

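View pics/w7z.png

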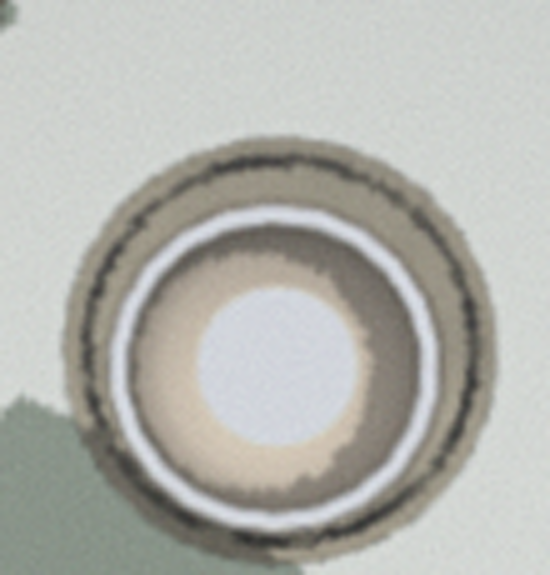

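```bash
python3 - <<'E'
from h import *
w=load('w7');Rt=cv2.Rodrigues(w['rot'])[0];k=5
p=wfit(w,[(275,160),(210,175),(145,220),(105,280),(88,350),(95,415),(345,175),(415,220),(455,275),(475,350),(465,425),(440,470),(385,518)],k,195,30,.116)
c=wfit(w,[(275,204),(109,365),(438,368),(275,530),(157,247),(395,250),(157,485),(393,485)],k,195,30,.196)
fl=wfit(w,[(278,285),(197,365),(360,365),(278,446)],k,195,30,.1195)
for n,q in(('ped',p),('rim',c),('floor',fl)):
    e=q[0]-w['pos'][:2];print(n,q,'tool',e@Rt[:2,0],e@Rt[:2,1],'off',q[0]-p[0],np.hypot(*(q[0]-p[0])))
E
```

```text
ped (array([0.49972113, 0.19335715]), np.float64(0.046283209130309234)) tool 0.0764148376303242 -0.0006043650174201494 off [0. 0.] 0.0
rim (array([0.49861914, 0.19536103]), np.float64(0.030723541671820332)) tool 0.0743707090247935 -0.0016297702192791656 off [-0.00110198  0.00200388] 0.0022869013548342185
floor (array([0.4981996 , 0.19516227]), np.float64(0.0191226377227018)) tool 0.07413789673248981 -0.0012281195847043144 off [-0.00152153  0.00180512] 0.0023608326622660543
```

```bash
python3 -m handwheel '0 0 -0.08 0 -1;0 0 -0.16 0 -1;0 0 -0.24 0 -1;0 0 -0.31 0 -1;0 0 -0.36 0 -1;0 0 -0.387 0 -1;0 0 -0.387 0 -1;0.012 -0.008 -0.387 0 -1;0.024 -0.0165 -0.387 0 -1;0.030 -0.0205 -0.387 0 -1;0.034 -0.0235 -0.387 0 -1;0.034 -0.0235 -0.387 0 -1'
python3 -c "
from h import *
w=wsave('w8')"
```

```text
clock: 12.0
tool_pos: [0.4542, 0.2243, 0.148]
tcp_rot: [-2.999, 0.935, -0.001]
ft_force: [0.1, 0.1, 0.3]
opening: 0.0
12.0 [0.45420958 0.22431909 0.14799116] [-2.99883983e+00  9.35482281e-01 -5.44982256e-04]
```

View pics/w8.png

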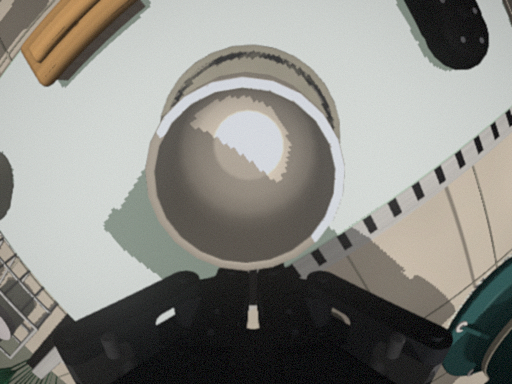

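```bash
python3 -m handwheel '0.0025 -0.0017 0 0 -1;0.005 -0.0034 0 0 -1;0.007 -0.0048 0 0 -1;0.009 -0.0062 0 0 -1;0.011 -0.0075 0 0 -1;0.0127 -0.0087 0 0 -1;0.0127 -0.0087 0 0 -1;0.0127 -0.0087 0 0 -1'
python3 -c "
from h import *
w=wsave('w9')
cv2.imwrite('pics/w9z.png',cv2.resize(w['img'][25:295,145:365],None,fx=2.2,fy=2.2,interpolation=cv2.INTER_CUBIC))"
```

```text
clock: 12.85
tool_pos: [0.4601, 0.2202, 0.1478]
tcp_rot: [2.999, -0.935, 0.0]
ft_force: [0.2, -0.6, -0.3]
opening: -0.0001
12.85 [0.46013493 0.22016033 0.14775632] [ 2.99929941e+00 -9.34569172e-01  1.90678848e-05]
```

View pics/w9z.png

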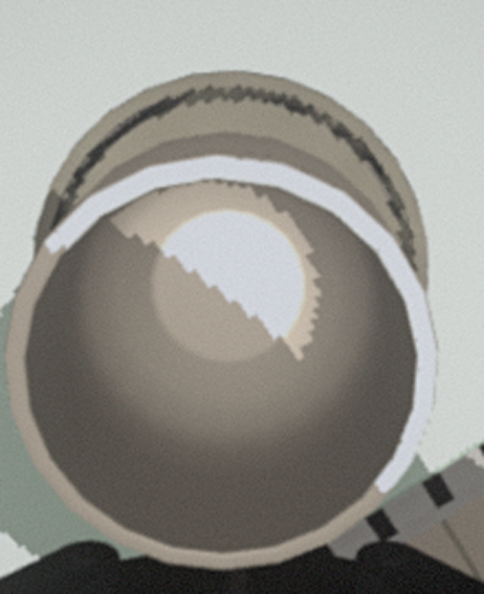

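```bash
python3 -m handwheel '-0.005 0.0035 0 0 -1;-0.02 0.014 0 0 -1;-0.035 0.024 0 0 -1;-0.048 0.033 0 0 -1;-0.048 0.033 0 0 -1;-0.048 0.033 0.08 0 -1;-0.048 0.033 0.17 0 -1;-0.048 0.033 0.26 0 -1;-0.048 0.033 0.35 0 -1;-0.048 0.033 0.385 0 -1;-0.048 0.033 0.385 0 -1;-0.048 0.033 0.385 0 -1'
python3 -c "
from h import *
w=wsave('wa');save('side','sa.png')
cv2.imwrite('pics/waz.png',cv2.resize(w['img'][30:145,195:305],None,fx=5,fy=5,interpolation=cv2.INTER_CUBIC))
print(np.round(bot.sense()['ft_force'],1))"
```

```text
clock: 14.1
tool_pos: [0.4362, 0.2367, 0.3398]
tcp_rot: [2.999, -0.934, -0.0]
ft_force: [-0.1, -0.1, -0.6]
opening: 0.0001
14.1 [0.4361596  0.23672359 0.33975188] [ 2.99930314e+00 -9.34474900e-01 -1.66343022e-04]
[-0.5 -0.6  0. ]
```

View pics/waz.png

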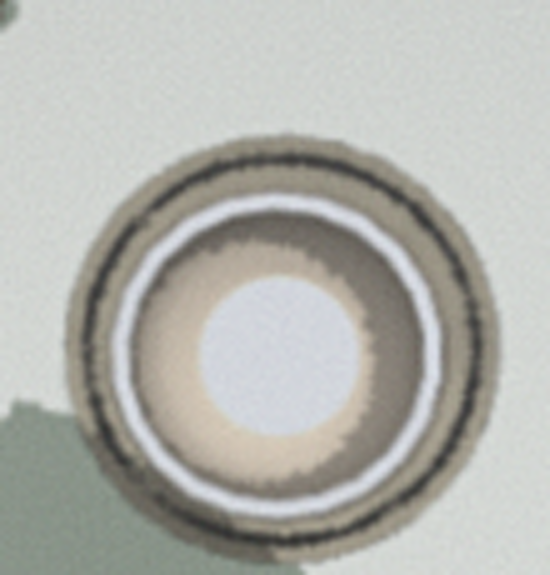

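View pics/sa.png

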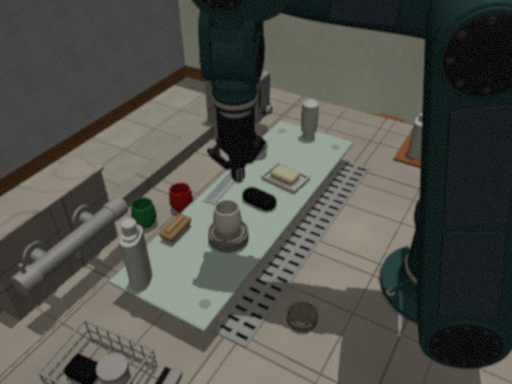

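```bash
python3 - <<'E'
from h import *
w=load('wa');k=5
p=wfit(w,[(280,160),(210,173),(145,220),(105,275),(89,350),(100,420),(345,173),(415,220),(455,275),(475,350),(463,430),(420,490),(370,525),(290,540),(200,525)],k,195,30,.116)
c=wfit(w,[(277,193),(111,355),(441,357),(277,518),(160,235),(397,238),(160,472),(395,475)],k,195,30,.196)
fl=wfit(w,[(280,275),(199,355),(361,355),(280,436)],k,195,30,.1195)
for n,q in(('ped',p),('rim',c),('floor',fl)):
    print(n,q,'off',q[0]-p[0],np.hypot(*(q[0]-p[0])))
E
```

```text
ped (array([0.50014663, 0.19341578]), np.float64(0.04591233496148515)) off [0. 0.] 0.0
rim (array([0.4999662 , 0.19419809]), np.float64(0.030618070559424785)) off [-0.00018044  0.00078232] 0.0008028558999000399
floor (array([0.49989682, 0.19407657]), np.float64(0.01902013406364408)) off [-0.00024982  0.0006608 ] 0.0007064423520619691
```

Centred within about 1 mm, upright, with the pedestal unmoved and the arm clear. Handing in.

```bash
python3 -c "
from station import bot
print(bot.hand_in());print(bot.sense()['clock'])"
```

```text
the job is handed in; nothing more can be done
None
the job is handed in; nothing more can be done
```

The tumbler now stands upright in the middle of the pedestal, and I handed the job in at about 14 s of the 51 s allowed. With the fingers shut, I pushed it about 26 mm inwards at belly height. It drifted about 3 mm sideways on that push, so I added a small nudge at right angles to correct it, then backed off and rose clear.

- **Centring:** in the last wrist view the rim centre is 0.8 mm and the foot centre 0.7 mm from the pedestal's ring centre, each good to about 1 mm. The two measurements agree, so it stands upright.
- **Pedestal:** the fits put it within about 1 mm of where it started.
- **Other things:** nothing else on the shelf looked moved in the last side view, though I did not measure those objects individually.
- **Forces:** the readings I took between moves stayed within about 1.5 N, which is noise level.
- **Disagreement:** after the first push, two wrist views gave the sideways offset as about 3.5 mm and 2.3 mm. I corrected for roughly 2.6 mm.

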